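Check the sinker mould with the pistol thermometer

ROBOT

A 6-joint arm with a two-finger parallel gripper is mounted at the origin on the work surface. World frame = base frame: x ahead of the robot, y to its left, z up, the work surface at z = 0. Lengths are in mm, angles in rad, forces in N, time in s.
With the tool pointing down it reaches from about 350 to 875 mm from the base axis. Payload 4.2 kg.
Tool frame: the origin (TCP) lies midway between the tips of the shut fingers; the grasp point (between the pads) lies 19 mm behind it; y points along the fingers, x is the direction in which the jaws open and shut, and the axes are right-handed (so a half turn about y gives the same grasp; the last joint's range is limited). The gripper opens to 85 mm and grips with 20 to 120 N. Pads are 22 mm wide; open, the fingers measure 114 mm over their backs; the gripper's body (76 mm by 85 mm) begins 54 mm behind the grasp point. The pads swing forward as they close: fully open they stand 13 mm farther back than shut.
Start: joints at [1.522, 0.385, 0.008, 0, -1.194, -0.259], TCP at [189.319, 595.615, 231.312] pointing down, gripper open.
Joint ranges: [-3.14, 3.14], [-1.21, 2.06], [-1.07, 1.41], [-3.16, 2.05], [-2.99, -0.16], [-3.1, 3.1]. Speed limits (rad/s): [2.79, 2.79, 3.14, 3.14, 3.14, 3.14].

INTERFACE

Orientations are given as a unit quaternion [x, y, z, w].
In Python, from bench import read_state, get_image, job_done gives the robot as it stands.
- The arm moves only by the tool play_rows, never from a script. Its argument "series" is a list of rows, each a list of 7 numbers: the shift along the tool's x, y, z in m, then the turn, a rotation vector about the tool's x, y, z in rad, then the finger opening in m, from 0 to 0.0854. In form: [[x, y, z, wx, wy, wz, claw], ...]. A call has 1 to 10 rows; each row shifts and turns the pose as measured when the row begins, along the tool's axes as they then stand; what a row does not reach is not made up. A row lasts 1/10 s, in which the tool goes at most 50 mm and 8.59 degrees, less where a joint would pass 70% of its speed; a pose out of reach is approached as far as the arm can. A call with a gripper value outside its range is refused whole. The fingers move at their own pace and stop on an object; the grip force is fixed at half the most. Time passes only in rows, so rows that do not move let the fingers close. It gives the time, the measured TCP pose, the force and the opening at its end, in the units of the state.
- read_state(): the state, without advancing time (a new reading comes with each control period).
- get_image(name): name is "scene" or "top" or "wrist"; returns a dict with "color" (480x640x3 uint8, red, green, blue), "intrinsics" (3x3 intrinsics, pixels), "origin" and "orientation" of the camera in the world. Camera axes: x right, y down, z forward; pixel columns grow to the right and rows downward; lengths in mm; the calibration is good to about 2 mm. The wrist camera is an equidistant fisheye: a pixel r from the principal point sees the ray r / f radians off the axis. A picture is of the moment at which its call begins. There is no depth.
- job_done(): hands the job in, once; it reports no verdict.
The state is a dict: "clock": time; "joints": joint angles; "joint_vel": joint speeds; "joint_efforts": joint torques, N m; "position": TCP position; "ee_rot": TCP orientation; "contact_force": force on the tool from outside, world axes, zero at the start; "wrist_torque": the same for the moment, N m; "gripper_width": finger opening in mm.
Only numpy, scipy, OpenCV 4.12 (cv2) and the standard library are available. Lean on these libraries where they do the work, as an engineer would, in place of code of your own. Each camera call takes 0.05 s, during which the arm holds its last target. There are 200 camera calls.

TASK

Draw the pistol thermometer right out of its pocket, put it down on the shelf and let go, then take it again across the handle and trigger. With the trigger squeezed fully in, point it straight at the middle of the dull round patch on the leaning sinker mould from about 100 mm away and hold it steady there for two seconds, then lay it flat in the middle of the cork sheet and let go. The mould is hot, so touch it with nothing; do not drop the thermometer, and leave the other things where they stand.

Things in the scene. Friction and masses are not known exactly. Their poses are not given: they have to be found in the camera images.
- thermometer: Loose grey pistol-shaped thermometer lying on its side, 38 mm thick, 0.26 kg. Origin on its underside, on the barrel's centre line, z up. Barrel along x from -60 (display) to +95 mm (lens), 44 mm wide (from x=65 a black nose 38 wide). It measures along +x. Handle runs to -y, to y=-112, 32 mm wide (x -16 to 16). Mass centre near (5,-30). Starts with handle and trigger inside the pocket, barrel outside.
- lens (a point): Centre of the lens on the thermometer, at (95, 0, 19) mm in its frame; same axes: the measuring beam leaves here along +x.
- handle (a point): Middle of the grip across handle and trigger, at (5, -40, 19) mm in the thermometer's frame, same axes. The trigger sits on the handle's front at y -54 to -26, z 8 to 30 mm, and reaches out to x=28 mm (22 when pressed); the handle's back is at x=-16. So 44 mm to grasp along x, 38 when squeezed.
- butt (a point): End of the thermometer's handle, at (0, -112, 19) mm in its frame.
- middle (a point): Middle of the thermometer's outline on its underside, at (17, -45, 0) mm in its frame.
- trigger (a joint): Travel of the thermometer's trigger in m: 0 out, 0.006 fully in. It moves towards the handle (thermometer -x) against a spring: 1.5 N to start, 4.5 N fully in. A grip of 15 to 25 N across handle and trigger presses it home and carries the thermometer.
- pocket: Fixed wooden pocket, a roofed box without floor. Origin on the shelf under the middle of its mouth, which looks along +y. Inside 56 wide (x), 90 deep (to y=-90), 44 mm high; walls and roof 4 mm. The thermometer comes out straight along +y (90 mm clears it). Its barrel starts along x about 28 mm before the mouth, lens to +x, handle at x about -5; beside the nose, beyond x=32, there is no pocket.
- mould: Fixed chrome two-plate bell sinker mould, about 45 x 100 x 110 mm, leaning back 0.35 rad on a dark wooden stand (150 x 130 mm base), three pouring funnels along its top edge. Highest point 155 mm. Origin on the shelf under the stand, z up; the broad face with the patch looks along its -x (and 0.35 rad upward).
- patch (a point): Centre of the dull black round patch (44 mm across) on the mould's sloping face, at (-6, 0, 101) mm in the mould's frame; axes as the mould's (upright), so the free side is -x.
- mat: Cork sheet let in flush with the shelf, 240 (x) x 220 (y) mm. Origin at its centre, level with the shelf.
- mug: Blue ceramic mug, 84 mm across, 95 mm high, handle. Bystander; origin under its centre.
- bait_cup: White plastic bait cup with a press-button cover, 86 mm across, 78 mm high. Bystander; origin under its centre.
- sinker0: Dark bell sinker standing on its base, 40 mm across, 60 mm high. Bystander; origin under its centre.
- sinker1: Second bell sinker, same as the first. Bystander; origin under its centre.
- screwdriver: Screwdriver, 180 mm long, lying on the shelf. Bystander.
- spool: Wooden line spool, 72 mm across, 32 mm high. Bystander; origin under its centre.
- jar: Glass jar with a steel cap, 68 mm across, 90 mm high. Bystander; origin under its centre.
Not all that is in view belongs to the job. Of the things shaped like the pocket, the wooden one is meant.

How it is judged:
By the outcome, as a careful person would: the job done as asked, in the order asked, and still so for the second after the job is handed in, with the robot touching nothing.
It also fails if it takes over 62 s, if anything falls off the work surface, if the arm or the gripper's body presses on something with over 40 N, if the wrist force passes 120 N, or if a joint passes its speed limit or range.

## Working session

There is one attempt and no reset: what is moved stays moved. The work goes in short steps, Python scripts to look and compute and a tool call to move; the robot and the scene stay as the last step left them, time stands still between calls to the robot, and variables do not carry over. Pictures are saved under pics/ and viewed, about 8 in all and at most 12, crops included, and the job is handed in when it is done.

Besides the shell and the picture viewer there is one more tool, called after "Emit:" in YAML: its name, and indented under it one key for each argument. play_rows: Moves the arm, as the interface text tells. Its arguments: {"type":"object","properties":{"series":{"type":"array","items":{"type":"array","items":{"type":"number"}}}},"required":["series"]}

```bash
ls; mkdir -p pics; cat > h.py <<'E'
import numpy as np, cv2
from bench import read_state, get_image, job_done
from scipy.spatial.transform import Rotation as R
def ray(im,uv,fish=False):
    K=np.array(im["intrinsics"]); uv=np.atleast_2d(np.array(uv,float))
    d=np.c_[(uv[:,0]-K[0,2])/K[0,0],(uv[:,1]-K[1,2])/K[1,1]]
    if fish:
        r=np.linalg.norm(d,axis=1,keepdims=True); s=np.where(r>1e-9,np.sin(r)/np.maximum(r,1e-9),1)
        d=np.c_[d*s,np.cos(r)]
    else: d=np.c_[d,np.ones(len(d))]
    d/=np.linalg.norm(d,axis=1,keepdims=True)
    return np.array(im["origin"],float),R.from_quat(im["orientation"]).apply(d)
def onz(im,uv,z,fish=False):
    o,d=ray(im,uv,fish); return o+d*((z-o[2])/d[:,2])[:,None]
def tri(rays):
    A=np.zeros((3,3));b=np.zeros(3)
    for o,d in rays:
        P=np.eye(3)-np.outer(d,d);A+=P;b+=P@o
    x=np.linalg.solve(A,b)
    return x,[np.linalg.norm((np.eye(3)-np.outer(d,d))@(x-o)) for o,d in rays]
def proj(im,p,fish=False):
    K=np.array(im["intrinsics"]); c=R.from_quat(im["orientation"]).inv().apply(np.atleast_2d(p)-np.array(im["origin"]))
    if fish:
        rr=np.linalg.norm(c[:,:2],axis=1);t=np.arctan2(rr,c[:,2]);q=c[:,:2]*(t/np.maximum(rr,1e-9))[:,None]
    else: q=c[:,:2]/c[:,2:]
    return np.c_[q[:,0]*K[0,0]+K[0,2],q[:,1]*K[1,1]+K[1,2]]
def save(im,n): cv2.imwrite(f"pics/{n}.png",im["color"][:,:,::-1])
E
python3 - <<'E'
from h import *
import pickle
ims={n:get_image(n) for n in ("scene","top","wrist")}
pickle.dump(ims,open("ims0.pkl","wb"))
for n,i in ims.items(): save(i,n+"0"); print(n,i["intrinsics"],i["origin"],i["orientation"])
print(read_state())
E
```

```text
pics
scene [[590.52304945   0.         318.15625161]
 [  0.         590.52304945 237.54199438]
 [  0.           0.           1.        ]] [1132.41573933 -557.37226979  984.75404218] [ 0.86465445  0.35896954 -0.14440002 -0.32040942]
top [[444.11948735   0.         314.27409173]
 [  0.         444.11948735 237.25096433]
 [  0.           0.           1.        ]] [ 386.95565169   -1.75639625 1035.16847734] [ 0.70643703 -0.70132296  0.07828038 -0.0544519 ]
wrist [[371.64829954   0.         321.40416768]
 [  0.         371.64829954 235.21059655]
 [  0.           0.           1.        ]] [267.88444602 569.30636014 373.06152595] [-0.58271227  0.79602997  0.13159725 -0.0972875 ]
{'clock': 0.15, 'joints': array([ 1.52160262e+00,  3.85367654e-01,  6.93877368e-03, -3.15663907e-04,
       -1.19400680e+00, -2.58615741e-01]), 'joint_vel': array([-0.00026889, -0.00212237,  0.00360855,  0.00093179,  0.00067198,
        0.00042072]), 'joint_efforts': array([ 2.73689984e-04, -3.92677188e+01,  1.88584346e+01,  4.18859661e+00,
       -3.37842146e-03, -8.38051974e-07]), 'position': array([189.21034525, 595.21108931, 230.48530226]), 'ee_rot': array([ 0.4178531 , -0.5703779 ,  0.57114818, -0.41696234]), 'contact_force': array([ 0.44225004,  0.80761748, -0.65577704]), 'wrist_torque': array([-0.02703138, -0.04304681, -0.04523849]), 'gripper_width': 85.71376633603397}
```

View pics/top0.png

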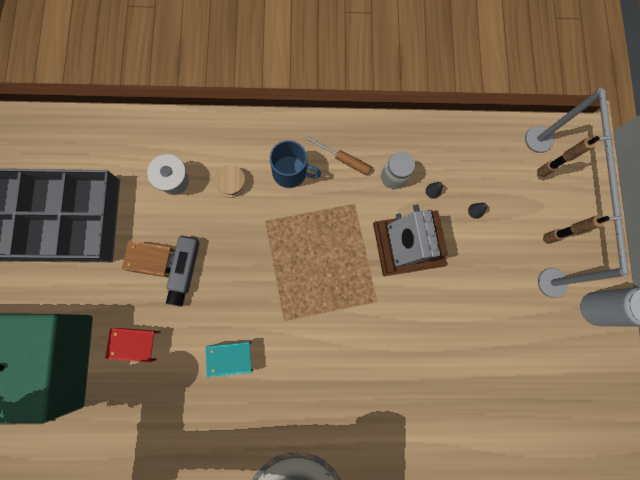

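View pics/scene0.png

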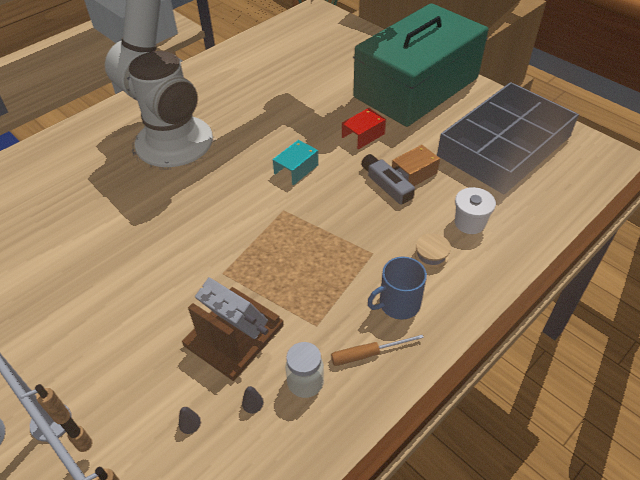

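Possible pockets in the top view are the wooden one (148,258), the red one (131,345) and the teal one (228,360). I choose the wooden one, because the thermometer (182,270) stands at its mouth, nose at (175,298). The patch is at (408,238) on the mould and the mat is around (320,262). Next I'll check close crops.

```bash
python3 - <<'E'
from h import *
import pickle
ims=pickle.load(open("ims0.pkl","rb"))
def tile(n,x,y,w=100,h=75): 
    t=cv2.resize(ims[n]["color"][y:y+h,x:x+w],(400,300),interpolation=cv2.INTER_CUBIC)
    for k in range(0,w,10):
        L=6 if k%50 else 14
        t[:L,int(k*400/w)]=255
        if k<h: t[int(k*400/w),:L]=255
    return t
a=np.vstack([np.hstack([tile("top",115,232),tile("scene",350,140)]),np.hstack([tile("top",365,200),tile("scene",180,265,120,90)])])
cv2.imwrite("pics/c1.png",a[:,:,::-1])
for n in("top","scene"):
    im=ims[n]; 
    for nm,uv in (("wood",(148,258)),("ther",(182,270))): pass
t=ims["top"]
for nm,uv,z in (("pocket",(148,258),48),("nose",(175,298),38),("disp",(190,240),38),("patch",(408,238),101),("mat",(320,262),0)):
    p=onz(t,uv,z)[0]; print(nm,p.round(0),proj(ims["scene"],p).round(0),proj(ims["wrist"],p,True).round(0))
# mat mask
hsv=cv2.cvtColor(t["color"],cv2.COLOR_RGB2HSV)
print(hsv[262,320],hsv[262,230],hsv[300,300],hsv[350,300])
E
```

```text
pocket [524. 334.  48.] [[414. 160.]] [[ 464. -157.]]
nose [437. 272.  38.] [[369. 159.]] [[540. -90.]]
disp [568. 246.  38.] [[404. 191.]] [[ 510. -174.]]
patch [ 565. -235.  101.] [[236. 297.]] [[ 735. -123.]]
mat [525. -50.   0.] [[297. 263.]] [[ 654. -109.]]
[ 15 113 153] [ 17  88 169] [ 15 119 133] [ 17  87 176]
```

View pics/c1.png

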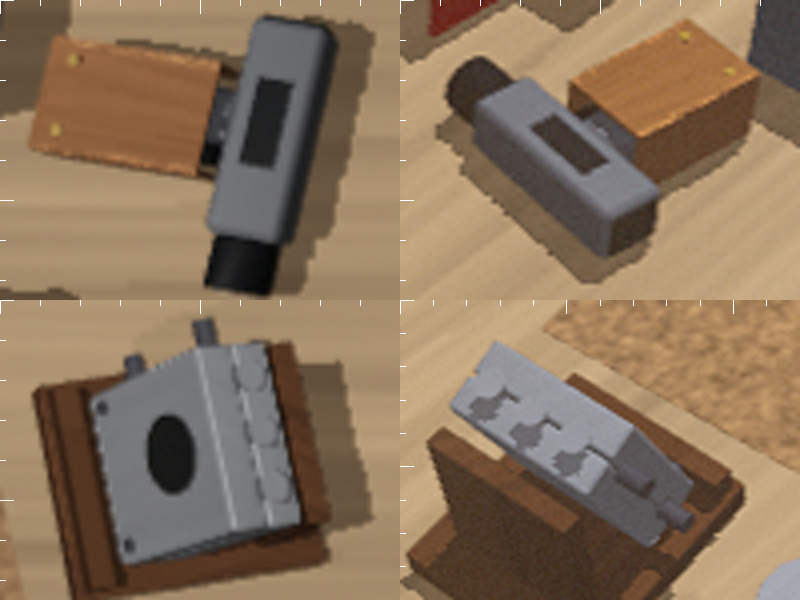

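View pics/wrist0.png

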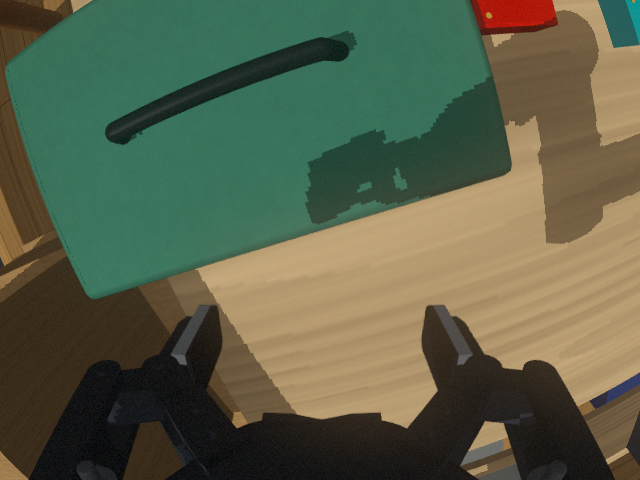

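The crops show the grey thermometer with its handle in the wooden pocket, nose towards the robot. The patch sits on the mould's left face at top (407.75,238.25). The wrist view shows only the toolbox. Now I triangulate the matched corners.

```bash
python3 - <<'E'
from h import *
import pickle
ims=pickle.load(open("ims0.pkl","rb")); T,S=ims["top"],ims["scene"]
def pair(nm,a,b,ot,os,st=4,ss=4):
    a=np.array(a)/st+ot; b=np.array(b)/ss+os
    p,e=tri([(r[0],r[1][0]) for r in (ray(T,a),ray(S,b))]); print(nm,p.round(1),np.round(e,1)); return p
o1,o2=(115,232),(350,140)
w=[pair("win",a,b,o1,o2) for a,b in [((240,163),(155,115)),((273,168),(132,122)),((263,78),(208,165)),((294,80),(185,173))]]
d=(w[0]+w[1]-w[2]-w[3])/2; print("axis",d.round(1),np.degrees(np.arctan2(d[1],d[0])), np.mean(w,0).round(1))
q=[pair("roof",a,b,o1,o2) for a,b in [((222,65),(237,137)),((200,176),(170,80)),((52,37),(358,72)),((30,148),(288,20))]]
d=(q[0]+q[1]-q[2]-q[3])/2; print("pocket+y",d.round(1),np.degrees(np.arctan2(d[1],d[0])),"mouth",((q[0]+q[1])/2).round(1))
d=(q[1]-q[0]+q[3]-q[2])/2; print("pocket+x",np.degrees(np.arctan2(d[1],d[0])))
m=[pair("mouldtop",a,b,(365,200),(180,265),4,400/120) for a,b in [((197,50),(232,130)),((237,230),(95,42))]]
d=m[1]-m[0];print(d.round(1),np.degrees(np.arctan2(d[1],d[0])))
for nm,p in (("dispL",(262,17)),("dispR",(322,24)),("bL",(212,228)),("bR",(278,240)),("noseL",(207,288)),("noseR",(268,295))):
    print(nm,onz(T,np.array(p)/4+o1,36)[0].round(1))
for nm,p,z in (("patch",(171,153),101),("patch",(171,153),95),("faceBL+X",(92,97),50),("faceBR-X",(128,265),50)):
    print(nm,z,onz(T,np.array(p)/4+(365,200),z)[0].round(1))
# mat by colour
hsv=cv2.cvtColor(cv2.GaussianBlur(T["color"],(5,5),0),cv2.COLOR_RGB2HSV)
k=((hsv[:,:,1]>100)&(hsv[:,:,2]>100)&(hsv[:,:,0]<18)).astype(np.uint8)
k[:,:255]=0;k[:,378:]=0;k[:195]=0;k[330:]=0
k=cv2.morphologyEx(k,cv2.MORPH_CLOSE,np.ones((7,7)));k=cv2.morphologyEx(k,cv2.MORPH_OPEN,np.ones((9,9)))
c=max(cv2.findContours(k,0,2)[0],key=cv2.contourArea);r=cv2.minAreaRect(c);bx=cv2.boxPoints(r)
P=onz(T,bx,0);print("mat",r,P.round(0)[:,:2].tolist(),P.mean(0).round(1),np.linalg.norm(P[1]-P[0]),np.linalg.norm(P[2]-P[1]))
E
```

```text
win [493.7 276.   38. ] [1.1 1.1]
win [491.1 257.   42.9] [1.9 1.9]
win [542.2 266.9  35.7] [1.3 1.3]
win [540.4 248.2  40.9] [1.2 1.2]
axis [-48.9   9.    2.1] 169.602854581399 [516.8 262.   39.4]
roof [547.  286.2  48.2] [0.7 0.7]
roof [486.1 295.6  47.7] [2.2 2.2]
roof [561.8 380.7  47.6] [0.3 0.3]
roof [500.6 389.4  45.9] [1.5 1.5]
pocket+y [-14.6 -94.2   1.3] -98.82288840145381 mouth [516.5 290.9  48. ]
pocket+x 171.5591119118014
mouldtop [ 614.4 -241.4  134.2] [1.1 1.1]
mouldtop [ 518.6 -257.6  137. ] [1.2 1.2]
[-95.8 -16.2   2.7] -170.37733851139214
dispL [576.3 268.5  36. ]
dispR [572.7 234.5  36. ]
bL [457.  288.8  36. ]
bR [450.7 252.2  36. ]
noseL [424.1 289.4  36. ]
noseR [420.5 255.9  36. ]
patch 101 [ 564.8 -234.8  101. ]
patch 95 [ 565.9 -236.3   95. ]
faceBL+X 50 [ 606.6 -203.2   50. ]
faceBR-X 50 [ 510.2 -220.9   50. ]
mat ((320.173095703125, 261.3653869628906), (101.98039245605469, 94.72409057617188), 78.69007110595703) [[623.0, 84.0], [672.0, -139.0], [432.0, -182.0], [389.0, 33.0]] [529.1 -50.9   0. ] 227.96961870668798 243.18007793117314
```

```bash
cat >> h.py <<'E'
def target(yawx,tilt=None):
    """rotation with tool y down and tool x at given yaw (deg)"""
    a=np.radians(yawx); x=np.array([np.cos(a),np.sin(a),0]); y=np.array([0,0,-1.]); return R.from_matrix(np.c_[x,y,np.cross(x,y)])
def plan(pos,rot):
    s=read_state(); r=R.from_quat(s["ee_rot"]); m=r.as_matrix()
    print("t",round(s["clock"],2),"pos",s["position"].round(1),"w",round(s["gripper_width"],1),"j",s["joints"].round(2),"F",s["contact_force"].round(1))
    print("tool x",m[:,0].round(3),"yaw",np.degrees(np.arctan2(m[1,0],m[0,0])).round(1),"tool y",m[:,1].round(3))
    rv=(r.inv()*rot).as_rotvec(); dp=np.array(pos)-s["position"]
    print("rotvec",rv.round(4),"deg",np.degrees(np.linalg.norm(rv)).round(2))
    print("shift now-axes m",(r.inv().apply(dp)/1000).round(4),"shift new-axes m",(rot.inv().apply(dp)/1000).round(4))
E
python3 - <<'E'
from h import *
for y in (-98.7,81.3): plan((440.9,273.4,150),target(y))
E
```

```text
t 0.15 pos [189.2 595.2 230.5] w 85.7 j [ 1.52  0.39  0.01 -0.   -1.19 -0.26] F [ 0.4  0.8 -0.7]
tool x [-0.303 -0.953  0.002] yaw -107.6 tool y [-0.    -0.002 -1.   ]
rotvec [-0.     -0.1561  0.0017] deg 8.94
shift now-axes m [0.2303 0.0809 0.3374] shift new-axes m [0.28   0.0805 0.2975]
t 0.15 pos [189.2 595.2 230.5] w 85.7 j [ 1.52  0.39  0.01 -0.   -1.19 -0.26] F [ 0.4  0.8 -0.7]
tool x [-0.303 -0.953  0.002] yaw -107.6 tool y [-0.    -0.002 -1.   ]
rotvec [-2.5000e-03  2.9855e+00 -0.0000e+00] deg 171.06
shift now-axes m [0.2303 0.0809 0.3374] shift new-axes m [-0.28    0.0805 -0.2975]
```

Emit:
play_rows:
  series:
    - [0,0,0,0,-0.078,0,0.0854]
    - [0,0,0,0,-0.078,0,0.0854]
    - [0.034,0,0.036,0,0,0,0.0854]
    - [0.034,0,0.036,0,0,0,0.0854]
    - [0.034,0,0.036,0,0,0,0.0854]
    - [0.034,0,0.036,0,0,0,0.0854]
    - [0.034,0,0.036,0,0,0,0.0854]
    - [0.034,0,0.036,0,0,0,0.0854]
    - [0.034,0,0.036,0,0,0,0.0854]
    - [0.034,0,0.036,0,0,0,0.0854]

```text
clock: 1.15
position: [435.1, 282.1, 227.2]
ee_rot: [0.468, -0.531, 0.534, -0.463]
contact_force: [0.1, 0.6, 0.1]
gripper_width: 85.6
```

```bash
python3 - <<'E'
from h import *
plan((440.9,273.4,150),target(-98.7))
E
```

```text
t 1.15 pos [435.1 282.1 227.2] w 85.6 j [ 0.89  0.21 -0.25  0.   -1.11  0.55] F [0.1 0.6 0.1]
tool x [-0.133 -0.991  0.007] yaw -97.7 tool y [-0.002 -0.007 -1.   ]
rotvec [0.0014 0.0181 0.0072] deg 1.12
shift now-axes m [0.0073 0.0772 0.007 ] shift new-axes m [0.0077 0.0772 0.007 ]
```

Emit:
play_rows:
  series:
    - [0.004,0.03,0.0035,0.001,0.018,0.007,0.0854]
    - [0.004,0.03,0.0035,0,0,0,0.0854]
    - [0,0.017,0,0,0,0,0.0854]
    - [0,0,0,0,0,0,0.0854]

```text
clock: 1.55
position: [444.8, 266.4, 148.5]
ee_rot: [-0.457, 0.539, -0.539, 0.458]
contact_force: [-0.3, 0.3, 0.8]
gripper_width: 85.6
```

```bash
python3 - <<'E'
from h import *
im=get_image("wrist"); save(im,"w1")
import pickle; pickle.dump(im,open("w1.pkl","wb"))
plan((440.9,273.4,4),target(-98.7))
print(im["origin"],proj(im,[(440.9,273.4,38),(422.6,276,19),(517,262,38),(516.5,290.9,48)],True).round(0))
E
```

```text
t 1.6 pos [445.4 267.1 149.7] w 85.2 j [ 0.85  0.28 -0.37  0.   -0.92  0.55] F [-0.1  0.5  0.3]
tool x [-0.163 -0.987 -0.003] yaw -99.4 tool y [ 0.003  0.003 -1.   ]
rotvec [-0.0025 -0.0116 -0.003 ] deg 0.7
shift now-axes m [-0.0051  0.1457 -0.0058] shift new-axes m [-0.0056  0.1457 -0.0054]
[526.07438736 251.7463422  291.28097669] [[312. 237.]
 [313. 251.]
 [309. 129.]
 [265. 138.]]
```

View pics/w1.png

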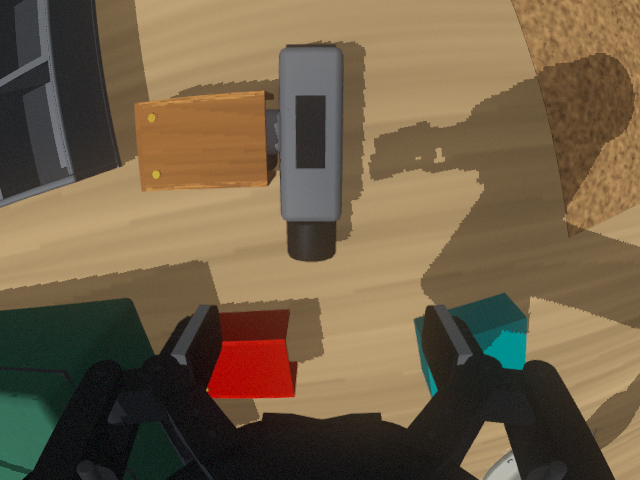

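The wrist view shows the nose centred at (311,240), where I predicted (312,237), so the measurement holds. I'm descending on the nose.

Emit:
play_rows:
  series:
    - [-0.003,0.035,-0.003,0,-0.006,0,0.0854]
    - [-0.0025,0.035,-0.0025,0,0,0,0.0854]
    - [0,0.035,0,0,0,0,0.0854]
    - [0,0.022,0,0,0,0,0.0854]
    - [0,0,0,0,0,0,0.0854]

```text
clock: 2.1
position: [446.6, 281.3, 26.9]
ee_rot: [-0.453, 0.537, -0.536, 0.468]
contact_force: [-0.4, -0.2, 0.9]
gripper_width: 85.2
```

```bash
python3 - <<'E'
from h import *
plan((440.9,273.4,4),target(-98.7))
E
```

```text
t 2.1 pos [446.6 281.3  26.9] w 85.2 j [ 0.87  0.46 -0.49  0.01 -0.6   0.54] F [-0.4 -0.2  0.9]
tool x [-0.151 -0.988 -0.017] yaw -98.7 tool y [ 0.016  0.015 -1.   ]
rotvec [-0.014  -0.0003 -0.017 ] deg 1.26
shift now-axes m [ 0.0091  0.0227 -0.0048] shift new-axes m [ 0.0087  0.0229 -0.0045]
```

Emit:
play_rows:
  series:
    - [0.004,0.01,-0.002,-0.007,0,-0.008,0.0854]
    - [0.004,0.008,-0.002,-0.007,0,-0.008,0.0854]
    - [0,0,0,0,0,0,0.0854]

```text
clock: 2.4
position: [443.4, 276.7, 11.3]
ee_rot: [-0.459, 0.536, -0.536, 0.463]
contact_force: [1.1, 0.4, 0.2]
gripper_width: 85.2
```

```bash
python3 - <<'E'
from h import *
plan((440.9,273.4,4),target(-98.7))
E
```

```text
t 2.4 pos [443.4 276.7  11.3] w 85.2 j [ 0.87  0.48 -0.5  -0.   -0.58  0.55] F [1.1 0.4 0.2]
tool x [-0.149 -0.989 -0.005] yaw -98.6 tool y [ 0.004  0.005 -1.   ]
rotvec [-0.0032  0.002  -0.0055] deg 0.38
shift now-axes m [ 0.0037  0.0073 -0.002 ] shift new-axes m [ 0.0036  0.0073 -0.0019]
```

Emit:
play_rows:
  series:
    - [0.0035,0.007,-0.002,-0.003,0.002,-0.005,0.0854]
    - [0,0,0,0,0,0,0.03]
    - [0,0,0,0,0,0,0.03]
    - [0,0,0,0,0,0,0.03]
    - [0,0,0,0,0,0,0.03]
    - [0,0,0,0,0,0,0.03]
    - [0,0,0,0,0,0,0.03]
    - [0,0,0,0,0,0,0.03]

```text
clock: 3.2
position: [442.4, 274.9, 6.7]
ee_rot: [-0.458, 0.537, -0.536, 0.463]
contact_force: [-1.1, 0.3, -0.6]
gripper_width: 38.1
```

```bash
python3 - <<'E'
from h import *
plan((440.9-.1513*115,273.4-.9885*115,4),target(-98.7))
E
```

```text
t 3.2 pos [442.4 274.9   6.7] w 38.1 j [ 0.87  0.49 -0.51  0.   -0.56  0.55] F [-1.1  0.3 -0.6]
tool x [-0.152 -0.988 -0.006] yaw -98.8 tool y [ 0.005  0.006 -1.   ]
rotvec [-0.0038 -0.001  -0.0062] deg 0.42
shift now-axes m [ 0.1167  0.0019 -0.0011] shift new-axes m [ 0.1167  0.0027 -0.0013]
```

Emit:
play_rows:
  series:
    - [0.006,-0.001,0,0,0,0,0.03]
    - [0.012,0,0,0,0,0,0.03]
    - [0.012,0,0,0,0,0,0.03]
    - [0.012,0,0,0,0,0,0.03]
    - [0.012,0,0,0,0,0,0.03]
    - [0.012,0,0,0,0,0,0.03]
    - [0.012,0,0,0,0,0,0.03]
    - [0.012,0,0,0,0,0,0.03]
    - [0.012,0,0,0,0,0,0.03]
    - [0.012,0,0,0,0,0,0.03]

```text
clock: 4.2
position: [424.4, 153.8, 7.5]
ee_rot: [-0.458, 0.536, -0.536, 0.465]
contact_force: [0.5, 2.0, 0.9]
gripper_width: 36.0
```

```bash
python3 - <<'E'
from h import *
plan((440.9-.1513*125,273.4-.9885*125,4),target(-98.7))
E
```

```text
t 4.2 pos [424.4 153.8   7.5] w 36.0 j [ 0.71  0.41 -0.68 -0.   -0.47  0.71] F [0.5 2.  0.9]
tool x [-0.149 -0.989 -0.008] yaw -98.6 tool y [ 0.007  0.007 -1.   ]
rotvec [-0.0059  0.0019 -0.008 ] deg 0.58
shift now-axes m [ 0.0043  0.0034 -0.0018] shift new-axes m [ 0.0043  0.0035 -0.0018]
```

Emit:
play_rows:
  series:
    - [0.0,0.001,0,0,0,0,0.03]
    - [0,0,0,0,0,0,0.03]
    - [0,0,0,0,0,0,0.0854]
    - [0,0,0,0,0,0,0.0854]
    - [0,0,0,0,0,0,0.0854]
    - [0,0,0,0,0,0,0.0854]
    - [0,0,0,0,0,0,0.0854]
    - [0,0,0,0,0,0,0.0854]

```text
clock: 5.0
position: [422.6, 149.7, 6.7]
ee_rot: [-0.458, 0.537, -0.537, 0.462]
contact_force: [0.1, -0.2, 0.1]
gripper_width: 85.2
```

Emit:
play_rows:
  series:
    - [0,-0.02,0,0,0,0,0.0854]
    - [0,-0.04,0,0,0,0,0.0854]
    - [0,-0.04,0,0,0,0,0.0854]
    - [0,-0.04,0,0,0,0,0.0854]
    - [0,-0.02,0,0,0,0,0.0854]
    - [0,0,0,0,0,0,0.0854]

```text
clock: 5.6
position: [421.5, 148.8, 171.9]
ee_rot: [-0.46, 0.537, -0.537, 0.46]
contact_force: [-0.7, -0.1, -0.3]
gripper_width: 85.7
```

```bash
python3 - <<'E'
from h import *
import pickle
im=get_image("wrist"); save(im,"w2"); pickle.dump(im,open("w2.pkl","wb"))
plan((440,150,170),target(171.3))
o=np.array((517,261.8,0))+120.5*np.array((-.1513,-.9885,0))
print(o)
E
```

```text
t 5.65 pos [420.8 148.3 170.6] w 85.7 j [ 0.7   0.14 -0.5  -0.   -0.93  0.71] F [-0.2 -0.4 -0.4]
tool x [-0.153 -0.988  0.001] yaw -98.8 tool y [-0.002 -0.001 -1.   ]
rotvec [8.0000e-04 1.5695e+00 2.3000e-03] deg 89.93
shift now-axes m [-0.0046  0.0005  0.0187] shift new-axes m [-0.0187  0.0006 -0.0045]
[498.76835 142.68575   0.     ]
```

View pics/w2.png

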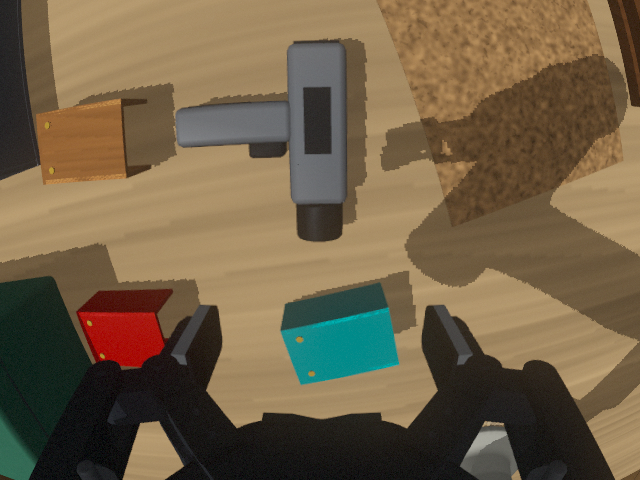

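The wrist view shows the thermometer fully out: butt at (177,126), pocket mouth at column 125, nose tip at (320,240), trigger at (268,150). Next I compute its pose.

```bash
python3 - <<'E'
from h import *
import pickle
im=pickle.load(open("w2.pkl","rb"))
P={n:onz(im,uv,z,True)[0] for n,uv,z in [("dL",(291,44),36),("dR",(345,44),36),("bL",(290,201),36),("bR",(346,201),36),("tip",(320,241),19),("buttT",(178,109),36),("buttB",(178,145),36),("hT",(283,101),36),("hB",(240,144),36),("wt",(317,88),38),("wb",(317,154),38),("trig",(268,157),19)]}
for n,p in P.items(): print(n,p.round(1))
a=(P["bL"]+P["bR"]-P["dL"]-P["dR"])/2; b=P["wb"]-P["wt"]; h=(P["bL"]+P["dL"]-P["bR"]-P["dR"])/2
print(np.degrees(np.arctan2(a[1],a[0])),np.degrees(np.arctan2(b[1],b[0])),np.linalg.norm(a),np.linalg.norm(h))
c=(P["bL"]+P["bR"]+P["dL"]+P["dR"])/4; ax=a/np.linalg.norm(a); ay=np.array((-ax[1],ax[0],0))
print("origin",c-2.5*ax, "from tip",P["tip"]-95*ax)
o=c-2.5*ax
for n,p in P.items(): print(n,((p-o)@ax).round(1),((p-o)@ay).round(1))
print("handle",o+5*ax-40*ay)
E
```

```text
dL [558.5 149.5  36. ]
dR [552.5 110.5  36. ]
bL [440.4 169.5  36. ]
bR [433.9 126.8  36. ]
tip [398.5 152.6  19. ]
buttT [527.6 243.7  36. ]
buttB [499.8 249.5  36. ]
hT [516.7 162.   36. ]
hB [490.5 199.7  36. ]
wt [522.1 135.8  38. ]
wb [473.3 143.3  38. ]
trig [475.3 183.   19. ]
171.24539869086394 171.2291372309642 119.77100948146688 41.340977572620496
origin [498.78318322 138.69384594  36.        ] from tip [492.38269497 138.18267197  19.        ]
dL -57.4 -19.7
dR -57.3 19.7
bL 62.4 -21.6
bR 62.4 21.6
tip 101.2 1.5
buttT -12.5 -108.2
buttB 15.8 -109.7
hT -14.1 -25.7
hB 17.5 -59.0
wt -23.4 -0.7
wb 25.8 -0.7
trig 30.0 -40.2
handle [499.92954713 178.98883136  36.        ]
```

Emit:
play_rows:
  series:
    - [0,0,0,0,0.149,0,0.0854]
    - [0,0,0,0,0.149,0,0.0854]
    - [0,0,0,0,0.149,0,0.0854]
    - [0,0,0,0,0.149,0,0.0854]
    - [0,0,0,0,0.149,0,0.0854]
    - [0,0,0,0,0.149,0,0.0854]
    - [0,0,0,0,0.149,0,0.0854]
    - [0,0,0,0,0.149,0,0.0854]
    - [0,0,0,0,0.149,0,0.0854]
    - [0,0,0,0,0.149,0,0.0854]

```text
clock: 6.65
position: [411.2, 142.5, 153.5]
ee_rot: [-0.02, -0.699, 0.713, 0.042]
contact_force: [0.1, 0.3, 0.3]
gripper_width: 85.5
```

```bash
python3 - <<'E'
from h import *
plan((498.7,179.3,100),target(171.2))
E
```

```text
t 6.65 pos [411.2 142.5 153.5] w 85.5 j [ 0.71  0.16 -0.52 -0.01 -0.92 -0.79] F [0.1 0.3 0.3]
tool x [-0.996  0.088  0.029] yaw 175.0 tool y [-0.031 -0.019 -0.999]
rotvec [-0.0222  0.0661  0.0284] deg 4.31
shift now-axes m [-0.0855  0.0501 -0.0454] shift new-axes m [-0.0808  0.0535 -0.0497]
```

Emit:
play_rows:
  series:
    - [0,0,0,-0.022,0.066,0.028,0.0854]
    - [-0.04,0.0,-0.025,0,0,0,0.0854]
    - [-0.04,0.0,-0.025,0,0,0,0.0854]
    - [0,0,0,0,0,0,0.0854]

```text
clock: 7.05
position: [491.9, 174.5, 142.3]
ee_rot: [-0.05, -0.7, 0.71, 0.063]
contact_force: [-1.2, -0.3, -1.0]
gripper_width: 85.4
```

```bash
python3 - <<'E'
from h import *
plan((498.7,179.3,60),target(171.2))
E
```

```text
t 7.05 pos [491.9 174.5 142.3] w 85.4 j [ 0.65  0.31 -0.35 -0.   -0.93 -0.81] F [-1.2 -0.3 -1. ]
tool x [-0.987  0.159  0.017] yaw 170.8 tool y [-0.019 -0.012 -1.   ]
rotvec [-0.0151 -0.0063  0.017 ] deg 1.35
shift now-axes m [-0.0074  0.0821 -0.007 ] shift new-axes m [-0.006   0.0823 -0.0058]
```

Emit:
play_rows:
  series:
    - [-0.003,0.03,-0.003,-0.015,-0.006,0.017,0.0854]
    - [-0.003,0.03,-0.003,0,0,0,0.0854]
    - [0,0.02,0,0,0,0,0.0854]
    - [0,0,0,0,0,0,0.0854]
    - [0,0,0,0,0,0,0.0854]

```text
clock: 7.55
position: [494.1, 176.5, 52.0]
ee_rot: [-0.051, -0.702, 0.708, 0.059]
contact_force: [0.1, -0.4, 0.3]
gripper_width: 85.3
```

```bash
python3 - <<'E'
from h import *
plan((498.7,179.3,3),target(171.2))
im=get_image("wrist"); save(im,"w3")
print(proj(im,[(498.7,179.3,19)],True))
E
```

```text
t 7.55 pos [494.1 176.5  52. ] w 85.3 j [ 0.65  0.43 -0.45 -0.   -0.71 -0.81] F [ 0.1 -0.4  0.3]
tool x [-0.988  0.155  0.011] yaw 171.1 tool y [-0.012 -0.008 -1.   ]
rotvec [-0.0094 -0.0023  0.0106] deg 0.82
shift now-axes m [-0.0046  0.0489 -0.004 ] shift new-axes m [-0.0041  0.049  -0.0035]
[[311.78760758 285.56150512]]
```

View pics/w3.png

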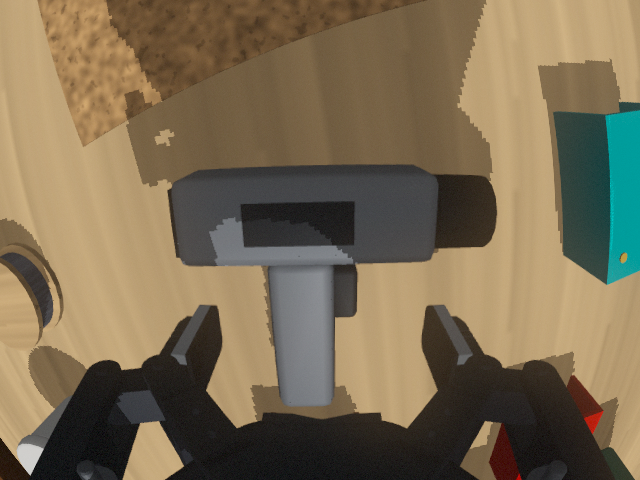

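Emit:
play_rows:
  series:
    - [-0.0025,0.02,-0.002,-0.009,-0.002,0.01,0.0854]
    - [-0.002,0.02,-0.002,0,0,0,0.0854]
    - [0,0.007,0,0,0,0,0.0854]
    - [0,0,0,0,0,0,0.0854]

```text
clock: 8.0
position: [501.2, 181.4, 8.5]
ee_rot: [0.057, 0.707, -0.703, -0.052]
contact_force: [0.0, -0.1, 0.2]
gripper_width: 85.7
```

```bash
python3 - <<'E'
from h import *
plan((498.7,179.3,3),target(171.2))
E
```

```text
t 8.0 pos [501.2 181.4   8.5] w 85.7 j [ 0.65  0.5  -0.48  0.   -0.58 -0.81] F [ 0.  -0.1  0.2]
tool x [-0.988  0.153 -0.006] yaw 171.2 tool y [ 0.007  0.005 -1.   ]
rotvec [ 0.0064  0.0004 -0.0064] deg 0.52
shift now-axes m [0.0022 0.0055 0.0025] shift new-axes m [0.0022 0.0055 0.0025]
```

Emit:
play_rows:
  series:
    - [0.002,0.006,0.002,0.005,0,-0.005,0.0854]
    - [0,0,0,0,0,0,0.0854]
    - [0,0,0,0,0,0,0.025]
    - [0,0,0,0,0,0,0.025]
    - [0,0,0,0,0,0,0.025]
    - [0,0,0,0,0,0,0.025]
    - [0,0,0,0,0,0,0.025]
    - [0,0,0,0,0,0,0.025]
    - [0,0,0,0,0,0,0.025]

```text
clock: 8.9
position: [501.9, 181.8, 8.6]
ee_rot: [0.057, 0.707, -0.703, -0.051]
contact_force: [-0.3, 0.3, 0.9]
gripper_width: 34.4
```

```bash
python3 - <<'E'
from h import *
plan((498.7,179.3,3),target(171.2))
E
```

```text
t 8.9 pos [501.9 181.8   8.6] w 34.4 j [ 0.65  0.5  -0.48  0.   -0.58 -0.81] F [-0.3  0.3  0.9]
tool x [-0.988  0.152 -0.008] yaw 171.2 tool y [ 0.009  0.006 -1.   ]
rotvec [ 0.0075  0.0006 -0.0083] deg 0.64
shift now-axes m [0.0028 0.0056 0.003 ] shift new-axes m [0.0027 0.0056 0.003 ]
```

Emit:
play_rows:
  series:
    - [0,0,0,0,0,0,0.025]
    - [0,0,0,0,0,0,0.025]

```text
clock: 9.1
position: [501.9, 181.8, 8.5]
ee_rot: [0.057, 0.707, -0.703, -0.051]
contact_force: [-0.8, 1.5, 0.8]
gripper_width: 34.1
```

Emit:
play_rows:
  series:
    - [0,0,0,0,0,0,0.0854]
    - [0,0,0,0,0,0,0.0854]
    - [0,0,0,0,0,0,0.0854]
    - [0,0,0,0,0,0,0.0854]
    - [0,0,0,0,0,0,0.0854]
    - [0.002,0.003,0.002,0.004,0,-0.004,0.0854]
    - [0.001,0.003,0.001,0,0,0,0.0854]
    - [0,0.002,0,0,0,0,0.0854]

```text
clock: 9.9
position: [498.5, 179.2, -0.6]
ee_rot: [0.056, 0.706, -0.704, -0.052]
contact_force: [0.3, -0.1, 0.7]
gripper_width: 85.4
```

```bash
python3 - <<'E'
from h import *
plan((498.7,179.3,3),target(171.2))
im=get_image("wrist"); save(im,"w4")
E
```

```text
t 9.9 pos [498.5 179.2  -0.6] w 85.4 j [ 0.65  0.51 -0.49  0.   -0.56 -0.81] F [ 0.3 -0.1  0.7]
tool x [-0.988  0.152 -0.005] yaw 171.2 tool y [ 0.005  0.003 -1.   ]
rotvec [ 0.0036  0.0009 -0.0046] deg 0.34
shift now-axes m [-0.0002 -0.0036 -0.0002] shift new-axes m [-0.0002 -0.0036 -0.0002]
```

Emit:
play_rows:
  series:
    - [0,-0.003,0,0,0,0,0.0854]
    - [0,-0.0005,0,0,0,0,0.0854]
    - [0,0,0,0,0,0,0.025]
    - [0,0,0,0,0,0,0.025]
    - [0,0,0,0,0,0,0.025]
    - [0,0,0,0,0,0,0.025]
    - [0,0,0,0,0,0,0.025]
    - [0,0,0,0,0,0,0.025]
    - [0,0,0,0,0,0,0.025]

```text
clock: 10.85
position: [501.0, 180.8, 6.0]
ee_rot: [0.057, 0.707, -0.703, -0.051]
contact_force: [0.5, -0.4, 0.2]
gripper_width: 34.6
```

```bash
python3 - <<'E'
from h import *
plan((498.7,179.3,3),target(171.2))
im=get_image("wrist"); save(im,"w4")
E
```

```text
t 10.85 pos [501.  180.8   6. ] w 34.6 j [ 0.65  0.5  -0.49  0.   -0.57 -0.81] F [ 0.5 -0.4  0.2]
tool x [-0.988  0.152 -0.009] yaw 171.3 tool y [ 0.009  0.005 -1.   ]
rotvec [ 0.0064  0.0011 -0.0086] deg 0.62
shift now-axes m [0.0021 0.003  0.0018] shift new-axes m [0.002  0.003  0.0018]
```

View pics/w4.png

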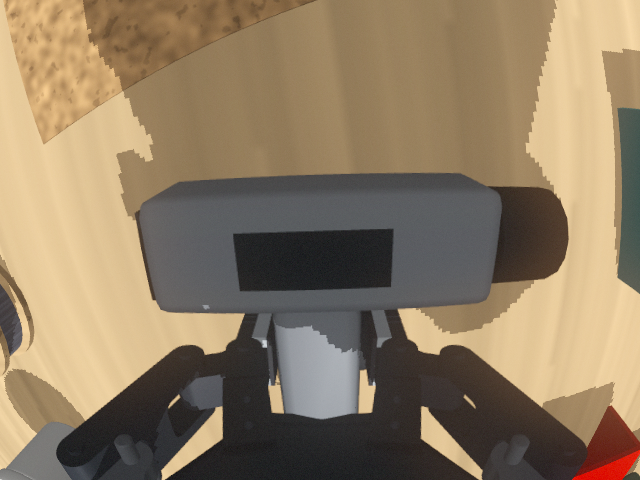

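The picture shows the handle between the pads, with the right-hand gap (360 to 372 px) matching the pressed trigger's 6 mm. The barrel lies square at rows 180–305. I'm lifting and carrying it towards the mould.

Emit:
play_rows:
  series:
    - [0,-0.01,0,0,0,0,0.025]
    - [0,-0.02,0,0,0,0,0.025]
    - [0,-0.03,0,0,0,0,0.025]
    - [0,-0.035,0,0,0,0,0.025]
    - [0,-0.035,0,0,0,0,0.025]
    - [0,-0.035,0,0,0,0,0.025]
    - [0,-0.035,0,0,0,0,0.025]
    - [0,-0.02,0,0,0,0,0.025]

```text
clock: 11.7
position: [493.5, 176.1, 227.9]
ee_rot: [-0.052, -0.703, 0.707, 0.058]
contact_force: [0.6, -0.4, -2.4]
gripper_width: 34.0
```

Emit:
play_rows:
  series:
    - [0,0,0.015,0,-0.07,0,0.025]
    - [0,0,0.03,0,-0.1,0,0.025]
    - [0,0,0.03,0,-0.1,0,0.025]
    - [0,0,0.03,0,-0.1,0,0.025]
    - [0,0,0.03,0,-0.1,0,0.025]
    - [0,0,0.015,0,-0.14,0,0.025]
    - [0,0,0,0,-0.14,0,0.025]
    - [0,0,0,0,-0.14,0,0.025]
    - [0,0,0,0,-0.14,0,0.025]
    - [0,0,0,0,-0.14,0,0.025]

```text
clock: 12.7
position: [498.2, 21.8, 228.6]
ee_rot: [-0.361, 0.614, -0.607, 0.354]
contact_force: [-0.4, -1.2, -2.4]
gripper_width: 34.8
```

```bash
cat >> h.py <<'E'
def aim(p,yaw=-80.0,tilt=0.35,dist=100,off=(92,-13,41.5)):
    rot=target(yaw)*R.from_rotvec([0,0,tilt]); d=rot.as_matrix()[:,0]
    return np.array(p)-dist*d-rot.apply(off),rot
def beam(p,off=(92,-13,41.5)):
    s=read_state(); r=R.from_quat(s["ee_rot"]); l=s["position"]+r.apply(off); d=r.as_matrix()[:,0]; v=np.array(p)-l
    print("lens",l.round(1),"dir",d.round(3),"dist",(v@d).round(1),"miss",(v-(v@d)*d).round(1))
E
python3 - <<'E'
from h import *
p,r=aim((564.8,-234.8,101)); print(p.round(1)); plan(p,r); plan((490,0,200),target(-80))
E
```

```text
[491.8 -60.  154.6]
t 12.7 pos [498.2  21.8 228.6] w 34.8 j [ 0.36  0.18 -0.29 -0.01 -1.12  0.7 ] F [-0.4 -1.2 -2.4]
tool x [-0.49  -0.872  0.003] yaw -119.3 tool y [-0.013  0.004 -1.   ]
rotvec [-0.1062 -0.6817  0.3346] deg 43.93
shift now-axes m [0.0742 0.0737 0.0356] shift new-axes m [ 0.1     0.0422 -0.0204]
t 12.7 pos [498.2  21.8 228.6] w 34.8 j [ 0.36  0.18 -0.29 -0.01 -1.12  0.7 ] F [-0.4 -1.2 -2.4]
tool x [-0.49  -0.872  0.003] yaw -119.3 tool y [-0.013  0.004 -1.   ]
rotvec [ 0.0141 -0.6864 -0.0015] deg 39.34
shift now-axes m [0.0229 0.0286 0.004 ] shift new-axes m [ 0.0201  0.0286 -0.0118]
```

Finish the yaw here, then measure the patch from the wrist camera.

Emit:
play_rows:
  series:
    - [0,0,0,0.003,-0.13,0,0.025]
    - [0,0,0,0.003,-0.13,0,0.025]
    - [0,0,0,0.003,-0.13,0,0.025]
    - [0,0,0,0.003,-0.13,0,0.025]
    - [0,0,0,0,-0.13,0,0.025]
    - [0,0,0,0,-0.03,0,0.025]
    - [0.01,0,0,0,0,0,0.025]
    - [0,0,0,0,0,0,0.025]

```text
clock: 13.5
position: [492.5, 10.0, 224.3]
ee_rot: [0.55, -0.453, 0.444, -0.543]
contact_force: [-0.9, 0.4, -3.2]
gripper_width: 34.4
```

```bash
python3 - <<'E'
from h import *
import pickle
im=get_image("wrist"); save(im,"w5"); T=get_image("top"); save(T,"t5"); pickle.dump((im,T),open("w5.pkl","wb"))
p,r=aim((564.8,-234.8,101)); plan(p,r)
e=proj(im,[(564.8,-234.8,101)],True)[0]; print(e)
c=im["color"]
g=c.max(2).astype(int); k=(g<55).astype(np.uint8)
n,l,st,ce=cv2.connectedComponentsWithStats(k)
for i in range(1,n):
    if 60<st[i,4]<8000 and np.linalg.norm(ce[i]-e)<90: print(st[i],ce[i].round(1))
# patch in the top image
k=(T["color"].max(2)<45).astype(np.uint8); n,l,st,ce=cv2.connectedComponentsWithStats(k)
for i in range(1,n):
    if st[i,4]>40 and np.linalg.norm(ce[i]-(408,238))<40: print("top",st[i],ce[i].round(1))
E
```

```text
t 13.6 pos [492.6  10.6 224.3] w 34.2 j [ 0.35  0.17 -0.31 -0.01 -1.11  1.42] F [-0.1 -0.  -2.4]
tool x [ 0.195 -0.981 -0.005] yaw -78.8 tool y [-0.015  0.002 -1.   ]
rotvec [0.0185 0.0189 0.3451] deg 19.83
shift now-axes m [ 0.0694  0.0696 -0.0135] shift new-axes m [ 0.0891  0.0417 -0.013 ]
[602.29832955 201.08755283]
[ 488  169   80  113 5791] [527.5 230.7]
[ 583  178   40   49 1480] [602.6 202.1]
top [378 229   9  41  86] [382.2 248.5]
top [402 229  12  20 198] [407.4 238.2]
top [375 230   9  45  53] [379.1 252.3]
```

View pics/w5.png

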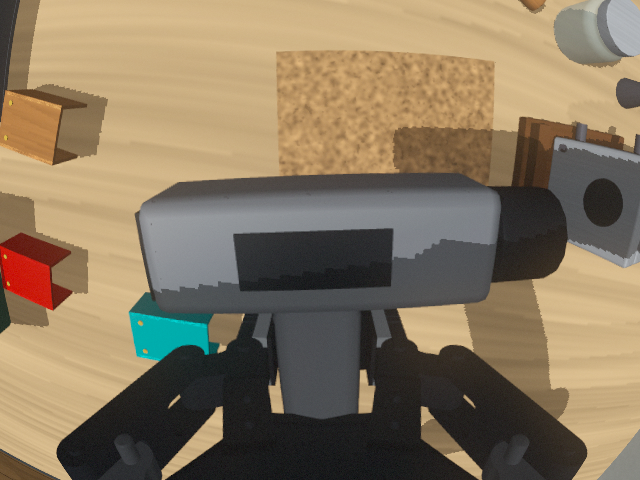

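The patch is at wrist pixel (602.6,202.1), against (602.3,201.1) predicted. The thermometer has not shifted in the grip since w4. Now I triangulate the patch, check the lens offset and measure the mat.

```bash
python3 - <<'E'
from h import *
import pickle
W,T=pickle.load(open("w5.pkl","rb"))
p,e=tri([(lambda r:(r[0],r[1][0]))(r) for r in (ray(W,(602.6,202.1),True),ray(T,(407.4,238.2)))]); print("patch",p.round(1),np.round(e,1))
s=read_state(); r=R.from_quat(s["ee_rot"])
def th(q): q=np.array(q,float); return s["position"]+r.apply([q[0]-3,6-q[2],q[1]+41.5])
for n,q in (("lens",(95,0,19)),("noseT+y",(95,19,19)),("nose-y",(95,-19,19)),("dispfar",(-60,22,36)),("dispnear",(-60,-22,36)),("b65-22",(65,-22,36)),("b65+22",(65,22,36))): print(n,proj(W,th(q),True)[0].round(0))
print("mould edge dir:",[onz(W,u,z,True)[0].round(1).tolist() for u,z in (((553,138),137),((626,265),137))])
a,b=onz(W,[(277,52),(494,62)],0,True); print("mat far corners",a.round(1),b.round(1),np.linalg.norm(a-b))
m=onz(T,[(357,205),(267,220),(286,319),(376,300)],0); print(m.round(1).tolist(),m.mean(0).round(1))
E
```

```text
patch [ 564.3 -233.4  103.3] [0.2 0.2]
lens [540. 227.]
noseT+y [547. 182.]
nose-y [532. 269.]
dispfar [130. 179.]
dispnear [149. 297.]
b65-22 [486. 297.]
b65+22 [504. 179.]
mould edge dir: [[597.3, -133.5, 137.0], [520.9, -259.3, 137.0]]
mat far corners [621.6  79.7   0. ] [ 666.4 -135.     0. ] 219.32217775553175
[[664.5, -139.3, 0.0], [624.7, 76.5, 0.0], [393.0, 27.6, 0.0], [437.2, -180.5, 0.0]] [529.9 -53.9   0. ]
```

Emit:
play_rows:
  series:
    - [0,0,0,0.004,0.004,0.05,0.025]
    - [0,0,0,0.004,0.004,0.09,0.025]
    - [0,0,0,0.004,0.004,0.09,0.025]
    - [0,0,0,0.004,0.004,0.09,0.025]
    - [0.005,0.003,0,0,0,0.03,0.025]
    - [0.01,0.005,-0.003,0,0,0,0.025]
    - [0.01,0.005,-0.003,0,0,0,0.025]
    - [0.01,0.005,0,0,0,0,0.025]
    - [0,0,0,0,0,0,0.025]

```text
clock: 14.5
position: [490.4, -18.2, 192.7]
ee_rot: [-0.452, 0.545, -0.347, 0.615]
contact_force: [-0.2, -0.0, -3.0]
gripper_width: 33.9
```

```bash
python3 - <<'E'
from h import *
import pickle
W,T=pickle.load(open("w5.pkl","rb"))
P=(564.5,-234,102)
p,r=aim(P); print(p.round(1)); plan(p,r); beam(P)
# window check in w5 (tool-fixed camera): expected window corners
s=read_state(); q=R.from_quat(s["ee_rot"]); im=get_image("wrist"); save(im,"w6")
def th(v): return s["position"]+q.apply([v[0]-3,6-v[2],v[1]+41.5])
for v in ((-23,9,38),(26,9,38),(26,-9,38),(-23,-9,38)): print(v,proj(im,th(v),True)[0].round(0))
hs=im["color"][225:300,225:400].max(2)
print(proj(im,[P],True))
E
```

```text
[491.5 -59.2 155.6]
t 14.5 pos [490.4 -18.2 192.7] w 33.9 j [ 0.05  0.26 -0.18 -0.39 -1.21  1.85] F [-0.2 -0.  -3. ]
tool x [ 0.164 -0.919 -0.357] yaw -79.9 tool y [-0.066  0.351 -0.934]
rotvec [ 0.0035  0.0024 -0.0154] deg 0.92
shift now-axes m [ 0.0511  0.0201 -0.0061] shift new-axes m [ 0.0508  0.0209 -0.006 ]
lens [ 547.2 -100.   171.8] dir [ 0.164 -0.919 -0.357] dist 151.0 miss [ -7.6   4.8 -15.9]
(-23, 9, 38) [237. 217.]
(26, 9, 38) [392. 217.]
(26, -9, 38) [389. 270.]
(-23, -9, 38) [241. 269.]
[[694.36082309 231.68336815]]
```

The close view puts the window about 17 rows lower than my model. That moves the lens offset along tool z from 41.5 to about 37 mm. I'm approaching with that value, then cross-checking against the top camera.

Emit:
play_rows:
  series:
    - [0.01,0.004,0,0.003,0.002,-0.015,0.025]
    - [0.012,0.005,-0.001,0,0,0,0.025]
    - [0.012,0.005,0,0,0,0,0.025]
    - [0.008,0.004,0,0,0,0,0.025]
    - [0,0,0,0,0,0,0.025]
    - [0,0,0,0,0,0,0.025]

```text
clock: 15.15
position: [496.4, -52.8, 159.3]
ee_rot: [-0.455, 0.541, -0.353, 0.613]
contact_force: [-0.3, 0.1, -2.3]
gripper_width: 34.5
```

```bash
python3 - <<'E'
from h import *
import pickle
P=(564.5,-234,102); off=(92,-13,37)
p,r=aim(P,off=off); plan(p,r); beam(P,off)
s=read_state(); q=R.from_quat(s["ee_rot"]); W=get_image("wrist"); save(W,"w7"); T=get_image("top")
pickle.dump((W,T,s["position"],s["ee_rot"]),open("w7.pkl","wb"))
def th(v,oz=37): return s["position"]+q.apply([v[0]-3,6-v[2],v[1]+oz])
for nm,im,f in (("wrist",W,True),("top",T,False)):
    c=proj(im,[th((1.3,0,38)),th((95,0,38)),th((95,0,19)),th((-60,0,36)),P],f); print(nm,c.round(0).tolist())
c=proj(T,[th((20,0,38))])[0].astype(int)
crop=T["color"][c[1]-40:c[1]+40,c[0]-40:c[0]+66]
cv2.imwrite("pics/c7.png",np.hstack([cv2.resize(crop,None,fx=4,fy=4,interpolation=cv2.INTER_CUBIC),cv2.resize(W["color"],(427,320))])[:,:,::-1]); print("origin",c-40)
E
```

```text
t 15.15 pos [496.4 -52.8 159.3] w 34.5 j [-0.01  0.32 -0.2  -0.38 -1.15  1.93] F [-0.3  0.1 -2.3]
tool x [ 0.166 -0.925 -0.341] yaw -79.8 tool y [-0.059  0.336 -0.94 ]
rotvec [-0.0006  0.0028  0.0016] deg 0.19
shift now-axes m [ 0.0064  0.0016 -0.0014] shift new-axes m [ 0.0064  0.0016 -0.0013]
lens [ 548.8 -135.8  140.1] dir [ 0.166 -0.925 -0.341] dist 106.5 miss [-2.   0.3 -1.8]
wrist [[314.0, 257.0], [563.0, 254.0], [539.0, 238.0], [142.0, 253.0], [676.0, 240.0]]
top [[327.0, 244.0], [369.0, 240.0], [365.0, 242.0], [298.0, 248.0], [407.0, 238.0]]
origin [296 203]
```

View pics/c7.png

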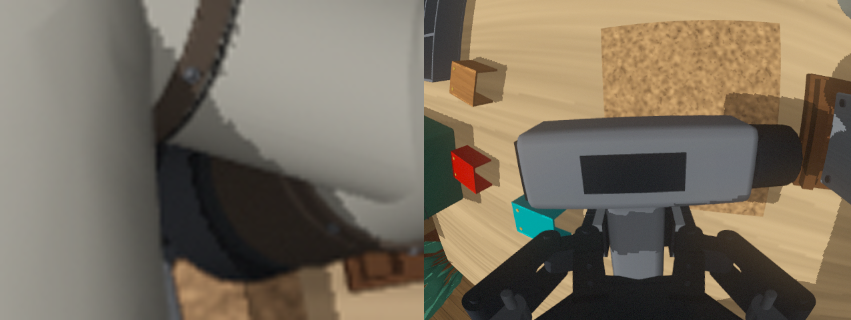

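The arm blocks the top view here. The wrist part shows the window at about (313,261), with 257 predicted. I'll triangulate it with the scene camera using masks.

```bash
python3 - <<'E'
from h import *
import pickle
W,T,pos,quat=pickle.load(open("w7.pkl","rb")); q=R.from_quat(quat)
S=get_image("scene"); pickle.dump(S,open("s7.pkl","wb"))
def th(v,oz=36): return pos+q.apply([v[0]-3,6-v[2],v[1]+oz])
def blob(im,g,e,rad,thr):
    k=(g<thr).astype(np.uint8); n,l,st,ce=cv2.connectedComponentsWithStats(k)
    for i in range(1,n):
        if st[i,4]>25 and np.linalg.norm(ce[i]-e)<rad: print(thr,st[i],ce[i].round(1))
pts=[(1.3,0,38),(65,0,36),(95,0,38),(95,0,19),(-60,0,36)]
es=proj(S,[th(v) for v in pts]); print("scene",es.round(1).tolist())
blob(S,S["color"].max(2).astype(int),es[0],14,50); blob(S,S["color"].max(2).astype(int),es[0],14,65)
ew=proj(W,[th(pts[0])],True)[0]; print("wrist",ew); blob(W,W["color"].max(2).astype(int),ew,20,45)
c=es[2].astype(int); o=(c[0]-50,c[1]-40); cr=S["color"][o[1]:o[1]+75,o[0]:o[0]+100]; print(o)
cv2.imwrite("pics/s7.png",cv2.resize(cr,None,fx=8,fy=8,interpolation=cv2.INTER_CUBIC)[:,:,::-1])
E
```

```text
scene [[293.6, 204.1], [275.2, 231.8], [265.9, 244.5], [268.9, 248.5], [311.5, 179.0]]
65 [285 192  20  23 131] [294.3 202.6]
wrist [314.11463206 260.07048292]
45 [ 235  229  157   62 8172] [315.2 260.1]
(np.int64(215), np.int64(204))
```

View pics/s7.png

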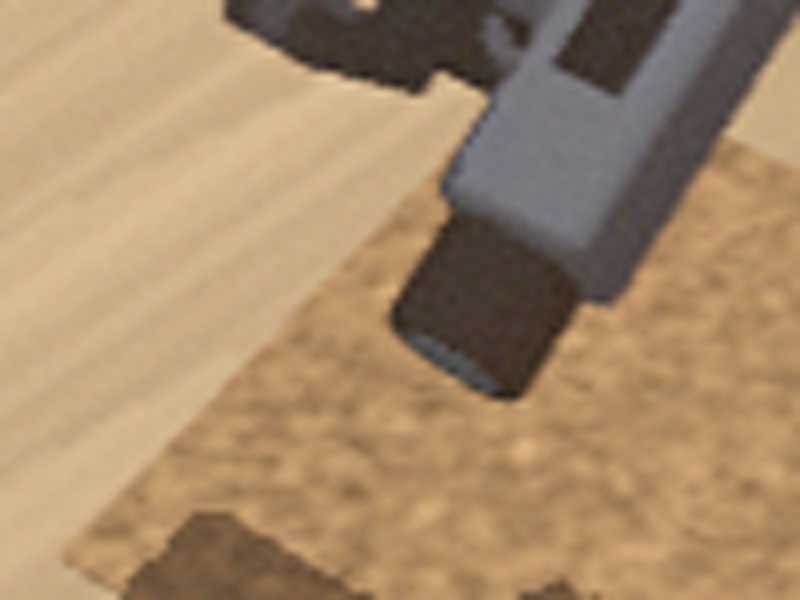

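```bash
python3 - <<'E'
from h import *
import pickle
W,T,pos,quat=pickle.load(open("w7.pkl","rb")); q=R.from_quat(quat); S=pickle.load(open("s7.pkl","rb"))
def th(v,oz=36): return pos+q.apply([v[0]-3,6-v[2],v[1]+oz])
a=np.radians(np.arange(0,360,5))
for x in (95,66):
    c=np.array([th((x,19*np.cos(t),19+19*np.sin(t))) for t in a]); s=proj(S,c); w=proj(W,c,True)
    sp=(s-(215,204))*8
    print(x,"scene tile xmin",sp[sp[:,0].argmin()].round(0),"xmax",sp[sp[:,0].argmax()].round(0),"ymax",sp[sp[:,1].argmax()].round(0),"ymin",sp[sp[:,1].argmin()].round(0),"wrist rows",w[:,1].min().round(0),w[:,1].max().round(0),"colmax",w[:,0].max().round(0))
# wrist window and nose: dark mask
g=W["color"].max(2)
k=(g<45).astype(np.uint8); n,l,st,ce=cv2.connectedComponentsWithStats(k); i=l[260,315]
r=cv2.minAreaRect(np.argwhere(l==i)[:,::-1].astype(np.float32)); print("wrist window",r)
for col in (515,530,545,555):
    rr=np.where(g[150:320,col]<60)[0]+150; print(col,rr.min() if len(rr) else None,rr.max() if len(rr) else None)
row=g[233,480:620]; print(row[::4])
# expected tool window corners with axis aligned
for v in ((-23.5,10,38),(25.8,10,38),(25.8,-10,38),(-23.5,-10,38)): print(proj(W,th(v),True)[0].round(1))
hs=cv2.boxPoints(r); print(hs.round(1).tolist())
# scene nose mask
gs=S["color"].max(2)[204:279,215:315]; k=(gs<75).astype(np.uint8); n,l,st,ce=cv2.connectedComponentsWithStats(k)
for i in range(1,n):
    if st[i,4]>60: print("scene",st[i],ce[i].round(1),cv2.minAreaRect(np.argwhere(l==i)[:,::-1].astype(np.float32)))
E
```

```text
95 scene tile xmin [363. 312.] xmax [499. 400.] ymax [494. 403.] ymin [369. 308.] wrist rows 195.0 285.0 colmax 565.0
66 scene tile xmin [432. 212.] xmax [567. 299.] ymax [560. 303.] ymin [438. 208.] wrist rows 192.0 288.0 colmax 501.0
wrist window ((313.8185119628906, 260.0560607910156), (57.40146255493164, 156.27989196777344), 88.09085083007812)
515 187 280
530 187 278
545 189 275
555 197 270
[118 118 119 107  81  35  44  40  40  44  34  38  40  33  43  41  39  37
  33  39  38  41  70  47  43  67  69  65  66  68  70  64  67  66  67]
[236.5 230.7]
[391.1 230.8]
[387.  287.2]
[241.3 286.7]
[[234.8000030517578, 234.0], [391.0, 228.8000030517578], [392.8999938964844, 286.1000061035156], [236.6999969482422, 291.29998779296875]]
scene [ 33   0  33  11 239] [49.9  4.6] ((49.0, 5.0), (10.0, 32.0), 90.0)
scene [ 70   0  14  12 105] [76.1  4.6] ((76.26922607421875, 3.8461527824401855), (8.59785270690918, 13.867505073547363), 33.6900634765625)
scene [ 49  25  24  25 315] [60.6 37.1] ((59.999996185302734, 37.0), (19.969207763671875, 17.75040626525879), 33.690067291259766)
```

Both views agree that the thermometer sits about 2° turned in the grip, nose towards tool +z. I correct the lens model: offset (92,-13,39.3) and beam along (0.999,0,0.035).

```bash
cat >> h.py <<'E'
PH=-0.035; OFF=np.array((92,-13,39.3)); PATCH=np.array((564.5,-234,102.))
def aim2(yaw=-80.0,tilt=0.35,dist=100,p=PATCH):
    rth=target(yaw)*R.from_rotvec([0,0,tilt]); rot=rth*R.from_rotvec([0,-PH,0]); d=rth.as_matrix()[:,0]
    return p-dist*d-rot.apply(OFF),rot
def beam2(p=PATCH):
    s=read_state(); r=R.from_quat(s["ee_rot"]); l=s["position"]+r.apply(OFF); d=(r*R.from_rotvec([0,PH,0])).as_matrix()[:,0]; v=p-l
    print("lens",l.round(1),"dir",d.round(3),"dist",(v@d).round(1),"miss",(v-(v@d)*d).round(1),"w",round(s["gripper_width"],1))
E
python3 - <<'E'
from h import *
plan(*aim2()); beam2()
E
```

```text
t 15.3 pos [496.4 -52.4 159.8] w 34.0 j [-0.01  0.32 -0.2  -0.38 -1.15  1.93] F [-0.6  0.3 -3.1]
tool x [ 0.167 -0.925 -0.341] yaw -79.8 tool y [-0.058  0.336 -0.94 ]
rotvec [-0.0012  0.0388  0.0017] deg 2.23
shift now-axes m [ 0.0056  0.0019 -0.0006] shift new-axes m [ 0.0056  0.0019 -0.0003]
lens [ 551.2 -134.9  140.7] dir [ 0.201 -0.918 -0.341] dist 106.8 miss [-8.2 -1.  -2.3] w 34.0
```

Emit:
play_rows:
  series:
    - [0.003,0.001,0,0,0.02,0.001,0.025]
    - [0.003,0.001,0,0,0.019,0.001,0.025]
    - [0,0,0,0,0,0,0.025]
    - [0,0,0,0,0,0,0.025]

```text
clock: 15.7
position: [497.8, -57.2, 156.5]
ee_rot: [-0.447, 0.553, -0.362, 0.603]
contact_force: [0.0, -0.2, -2.9]
gripper_width: 34.3
```

```bash
python3 - <<'E'
from h import *
plan(*aim2()); beam2()
E
```

```text
t 15.7 pos [497.8 -57.2 156.5] w 34.3 j [-0.02  0.32 -0.19 -0.38 -1.15  1.9 ] F [ 0.  -0.2 -2.9]
tool x [ 0.127 -0.931 -0.343] yaw -82.3 tool y [-0.057  0.338 -0.939]
rotvec [-0.003  -0.002  -0.0001] deg 0.21
shift now-axes m [-0.0001  0.0006 -0.0011] shift new-axes m [-0.0002  0.0006 -0.0011]
lens [ 549.1 -141.8  136.8] dir [ 0.161 -0.925 -0.343] dist 99.7 miss [-0.7  0.1 -0.6] w 34.3
```

Emit:
play_rows:
  series:
    - [0,0,0,0,0,0,0.025]
    - [0,0,0,0,0,0,0.025]
    - [0,0,0,0,0,0,0.025]
    - [0,0,0,0,0,0,0.025]
    - [0,0,0,0,0,0,0.025]
    - [0,0,0,0,0,0,0.025]
    - [0,0,0,0,0,0,0.025]
    - [0,0,0,0,0,0,0.025]
    - [0,0,0,0,0,0,0.025]
    - [0,0,0,0,0,0,0.025]

```text
clock: 16.7
position: [497.8, -57.0, 156.8]
ee_rot: [-0.447, 0.552, -0.362, 0.603]
contact_force: [0.7, 0.4, -2.4]
gripper_width: 34.1
```

```bash
python3 - <<'E'
from h import *
beam2(); s=read_state(); print(np.abs(s["joint_vel"]).max())
E
```

```text
lens [ 549.2 -141.6  137.1] dir [ 0.162 -0.925 -0.343] dist 100.0 miss [-0.9  0.2 -0.8] w 34.1
0.0019408532431915242
```

Emit:
play_rows:
  series:
    - [0,0,0,0,0,0,0.025]
    - [0,0,0,0,0,0,0.025]
    - [0,0,0,0,0,0,0.025]
    - [0,0,0,0,0,0,0.025]
    - [0,0,0,0,0,0,0.025]
    - [0,0,0,0,0,0,0.025]
    - [0,0,0,0,0,0,0.025]
    - [0,0,0,0,0,0,0.025]
    - [0,0,0,0,0,0,0.025]
    - [0,0,0,0,0,0,0.025]

```text
clock: 17.7
position: [497.8, -57.0, 156.8]
ee_rot: [-0.447, 0.552, -0.362, 0.603]
contact_force: [-0.7, 0.2, -2.2]
gripper_width: 34.1
```

Emit:
play_rows:
  series:
    - [0,0,0,0,0,0,0.025]
    - [0,0,0,0,0,0,0.025]
    - [0,0,0,0,0,0,0.025]
    - [0,0,0,0,0,0,0.025]
    - [0,0,0,0,0,0,0.025]
    - [0,0,0,0,0,0,0.025]
    - [0,0,0,0,0,0,0.025]
    - [0,0,0,0,0,0,0.025]
    - [0,0,0,0,0,0,0.025]

```text
clock: 18.6
position: [497.8, -57.0, 156.8]
ee_rot: [-0.447, 0.552, -0.362, 0.603]
contact_force: [-0.6, 0.2, -2.2]
gripper_width: 34.8
```

```bash
python3 - <<'E'
from h import *
beam2(); s=read_state(); print(np.abs(s["joint_vel"]).max())
# lay down: middle (17,-45,0) over mat centre (528,-53), yaw kept
r=target(-80); th=r.as_matrix(); rot=r*R.from_rotvec([0,-PH,0])
# thermometer point v in tool: Ry(PH) about window centre (tool (-1.7,*,36))
def tool(v): return np.array((-1.7,6-v[2],36))+R.from_rotvec([0,PH,0]).apply([v[0]-1.3,0,v[1]])
m=tool((17,-45,0)); print("middle in tool",m.round(1))
p=np.array((528,-53,0))-rot.apply(m); print("final TCP",p.round(1)); p[2]=120; plan(p,rot)
E
```

```text
lens [ 549.2 -141.6  137.1] dir [ 0.162 -0.925 -0.343] dist 100.0 miss [-0.9  0.2 -0.8] w 34.8
0.0006087617535463816
middle in tool [15.6  6.  -8.4]
final TCP [534.2 -36.4   6. ]
t 18.6 pos [497.8 -57.  156.8] w 34.8 j [-0.02  0.32 -0.19 -0.38 -1.15  1.9 ] F [-0.6  0.2 -2.2]
tool x [ 0.127 -0.931 -0.343] yaw -82.2 tool y [-0.056  0.338 -0.939]
rotvec [ 0.0092 -0.002  -0.3498] deg 20.05
shift now-axes m [-0.002   0.0395  0.0392] shift new-axes m [-0.0154  0.0368  0.0388]
```

The aim held for 3 s: 100 mm away, about 1 mm off by my model, joints still. Now I level it, move over the mat and lower it.

Emit:
play_rows:
  series:
    - [-0.02,0,0,0,0,0,0.025]
    - [-0.01,0,0,0.002,0,-0.05,0.025]
    - [0,0,0,0.002,0,-0.1,0.025]
    - [0,0,0,0.002,0,-0.1,0.025]
    - [0,0,0,0.002,0,-0.1,0.025]
    - [0,0,0.01,0,0,0,0.025]
    - [0,0,0.01,0,0,0,0.025]
    - [0,0,0,0,0,0,0.025]

```text
clock: 19.4
position: [515.7, -25.6, 167.7]
ee_rot: [0.535, -0.463, 0.468, -0.53]
contact_force: [0.4, -0.3, -3.9]
gripper_width: 34.4
```

```bash
python3 - <<'E'
from h import *
plan((534.2,-36.4,6),target(-80)*R.from_rotvec([0,-PH,0]))
E
```

```text
t 19.4 pos [515.7 -25.6 167.7] w 34.4 j [ 0.27  0.26 -0.35  0.01 -0.96  1.43] F [ 0.4 -0.3 -3.9]
tool x [ 0.134 -0.991  0.009] yaw -82.3 tool y [ 0.001 -0.009 -1.   ]
rotvec [ 0.0001 -0.0047  0.009 ] deg 0.58
shift now-axes m [0.0117 0.1618 0.0169] shift new-axes m [0.0133 0.1617 0.0168]
```

Emit:
play_rows:
  series:
    - [0.004,0.02,0.005,0,-0.004,0.009,0.025]
    - [0.004,0.03,0.006,0,0,0,0.025]
    - [0.003,0.03,0.005,0,0,0,0.025]
    - [0,0.03,0,0,0,0,0.025]
    - [0,0.015,0,0,0,0,0.025]
    - [0,0,0,0,0,0,0.025]

```text
clock: 20.0
position: [540.7, -38.8, 39.8]
ee_rot: [-0.527, 0.468, -0.468, 0.534]
contact_force: [-0.6, 0.1, -2.9]
gripper_width: 34.5
```

```bash
python3 - <<'E'
from h import *
plan((534.2,-36.4,6),target(-80)*R.from_rotvec([0,-PH,0]))
E
```

```text
t 20.0 pos [540.7 -38.8  39.8] w 34.5 j [ 0.22  0.46 -0.43 -0.01 -0.67  1.48] F [-0.6  0.1 -2.9]
tool x [ 0.126 -0.992 -0.007] yaw -82.8 tool y [ 0.007  0.007 -1.   ]
rotvec [-0.0076 -0.0137 -0.0065] deg 0.97
shift now-axes m [-0.003   0.0337 -0.0064] shift new-axes m [-0.0033  0.0338 -0.0061]
```

Emit:
play_rows:
  series:
    - [-0.002,0.01,-0.004,-0.007,-0.007,-0.006,0.025]
    - [-0.001,0.01,-0.002,0,-0.006,0,0.025]
    - [0,0.005,0,0,0,0,0.025]
    - [0,0,0,0,0,0,0.025]
    - [0,0,0,0,0,0,0.025]

```text
clock: 20.5
position: [536.9, -37.3, 15.1]
ee_rot: [-0.532, 0.464, -0.465, 0.535]
contact_force: [0.3, -0.3, -3.2]
gripper_width: 34.8
```

```bash
python3 - <<'E'
from h import *
plan((534.2,-36.4,6),target(-80)*R.from_rotvec([0,-PH,0]))
E
```

```text
t 20.5 pos [536.9 -37.3  15.1] w 34.8 j [ 0.23  0.5  -0.46 -0.   -0.61  1.48] F [ 0.3 -0.3 -3.2]
tool x [ 0.137 -0.991 -0.001] yaw -82.1 tool y [ 0.005  0.002 -1.   ]
rotvec [-0.0053 -0.0022 -0.0009] deg 0.33
shift now-axes m [-0.0012  0.0091 -0.0026] shift new-axes m [-0.0012  0.0091 -0.0025]
```

Emit:
play_rows:
  series:
    - [-0.001,0.004,-0.001,-0.005,0,0,0.025]
    - [0,0.002,-0.001,0,0,0,0.025]
    - [0,0.002,0,0,0,0,0.025]
    - [0,0,0,0,0,0,0.025]

```text
clock: 20.9
position: [535.7, -36.0, 8.0]
ee_rot: [-0.532, 0.464, -0.465, 0.534]
contact_force: [-1.1, 0.2, -2.8]
gripper_width: 34.4
```

```bash
python3 - <<'E'
from h import *
plan((534.2,-36.4,6),target(-80)*R.from_rotvec([0,-PH,0]))
E
```

```text
t 20.9 pos [535.7 -36.    8. ] w 34.4 j [ 0.23  0.51 -0.47 -0.   -0.59  1.48] F [-1.1  0.2 -2.8]
tool x [ 0.138 -0.99  -0.001] yaw -82.1 tool y [ 0.003  0.002 -1.   ]
rotvec [-0.0032 -0.0014 -0.0012] deg 0.21
shift now-axes m [ 0.0002  0.002  -0.0016] shift new-axes m [ 0.0002  0.002  -0.0016]
```

Emit:
play_rows:
  series:
    - [0,0.001,0,0,0,0,0.025]
    - [0,0.001,0,0,0,0,0.025]
    - [0,0,0,0,0,0,0.025]

```text
clock: 21.2
position: [535.9, -35.9, 6.0]
ee_rot: [-0.532, 0.464, -0.465, 0.535]
contact_force: [0.5, 0.6, -1.7]
gripper_width: 34.2
```

Emit:
play_rows:
  series:
    - [0,0.001,0,0,0,0,0.025]
    - [0,0,0,0,0,0,0.025]

```text
clock: 21.4
position: [536.0, -35.9, 5.5]
ee_rot: [-0.532, 0.464, -0.465, 0.535]
contact_force: [-0.6, 0.4, -1.0]
gripper_width: 34.6
```

Contact is showing (the force is dropping to -1 N). One more small step, then I release.

Emit:
play_rows:
  series:
    - [0,0.001,0,0,0,0,0.025]
    - [0,0,0,0,0,0,0.025]
    - [0,0,0,0,0,0,0.0854]
    - [0,0,0,0,0,0,0.0854]
    - [0,0,0,0,0,0,0.0854]
    - [0,0,0,0,0,0,0.0854]
    - [0,0,0,0,0,0,0.0854]
    - [0,0,0,0,0,0,0.0854]
    - [0,0,0,0,0,0,0.0854]

```text
clock: 22.3
position: [538.2, -35.7, 5.7]
ee_rot: [-0.531, 0.462, -0.466, 0.536]
contact_force: [0.2, -0.1, -0.6]
gripper_width: 85.4
```

Emit:
play_rows:
  series:
    - [0,-0.015,0,0,0,0,0.0854]
    - [0,-0.03,0,0,0,0,0.0854]
    - [0,-0.04,0,0,0,0,0.0854]
    - [0,-0.04,0,0,0,0,0.0854]
    - [0,-0.04,0,0,0,0,0.0854]
    - [0,-0.03,0,0,0,0,0.0854]
    - [0,0,0,0,0,0,0.0854]
    - [0,0,0,0,0,0,0.0854]

```text
clock: 23.1
position: [535.5, -36.4, 207.5]
ee_rot: [-0.532, 0.463, -0.465, 0.535]
contact_force: [-0.1, 0.2, -1.1]
gripper_width: 85.5
```

```bash
python3 - <<'E'
from h import *
import pickle
W=get_image("wrist"); S=get_image("scene"); save(S,"s9"); save(W,"w9"); pickle.dump((W,S),open("w9.pkl","wb"))
cv2.imwrite("pics/f9.png",np.hstack([cv2.resize(W["color"],(400,300)),cv2.resize(S["color"],(400,300))])[:,:,::-1])
plan((534,-36,200),target(-80))
E
```

```text
t 23.2 pos [535.5 -36.6 206.8] w 85.0 j [ 0.23  0.25 -0.25  0.   -1.06  1.48] F [-0.2  0.8  0.3]
tool x [ 0.139 -0.99   0.   ] yaw -82.0 tool y [ 0.004  0.    -1.   ]
rotvec [-0.0038 -0.0353  0.0002] deg 2.04
shift now-axes m [-0.0008  0.0068 -0.0014] shift new-axes m [-0.0008  0.0068 -0.0014]
```

View pics/f9.png

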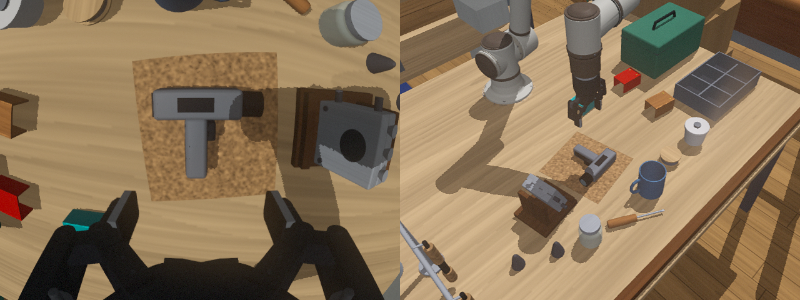

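The last picture shows the thermometer lying flat on the cork (wrist half: barrel (152–265, 88–122), butt (197,178), mat corners (133,62), (277,52), (283,188), (152,201)). Bystanders are unmoved and the gripper is clear. One numeric check follows, then hand-in.

```bash
python3 - <<'E'
from h import *
import pickle
W,S=pickle.load(open("w9.pkl","rb"))
m=onz(W,np.array([(133,62),(277,52),(283,188),(152,201)])*1.6,0,True); print("mat",m.round(0).tolist(),m.mean(0).round(1))
a=onz(W,np.array([(153,105),(240,105)])*1.6,36,True); b=onz(W,np.array([(197,178)])*1.6,36,True)[0]
ax=(a[1]-a[0]);ax/=np.linalg.norm(ax);ay=np.array((-ax[1],ax[0],0)); o=a.mean(0)-2.5*ax; print("len",np.linalg.norm(a[1]-a[0]),"butt y",(b-o)@ay,"middle",(o+17*ax-45*ay).round(1))
W0,_=0,0
S0=pickle.load(open("ims0.pkl","rb"))["scene"]
d=np.abs(S["color"].astype(int)-S0["color"]).max(2)
for n,(x,y) in dict(mug=(403,287),cup=(475,208),s0=(190,420),s1=(252,400),driver=(360,353),spool=(432,250),jar=(304,368)).items(): print(n,np.median(d[y-12:y+12,x-12:x+12]),d[y-12:y+12,x-12:x+12].mean().round(1))
E
```

```text
mat [[621.0, 79.0, 0.0], [668.0, -136.0, 0.0], [444.0, -199.0, 0.0], [387.0, 30.0, 0.0]] [529.7 -56.2   0. ]
len 119.81672299931549 butt y -110.20723089966069 middle [529.  -46.3  36. ]
mug 7.0 6.8
cup 9.0 8.7
s0 6.0 6.5
s1 7.0 6.7
driver 8.0 7.9
spool 8.0 8.5
jar 8.0 8.1
```

```bash
python3 -c "
from bench import job_done; print(job_done())"
```

```text
the job is handed in; nothing more can be done
None
```

The job is done and handed in at about 23 s of the 62 s allowed.

- **Drawing it out:** I pulled the thermometer by its nose about 120 mm along the shelf, clear of the wooden pocket. It stayed on the shelf throughout, then I let go.
- **Retaking it:** I gripped it across handle and trigger. My first grip sat high, so I opened, went about 3 mm lower and gripped again.
- **Pointing:** I aimed down the patch's face normal and held for 3 s. My model put the lens 100 mm away with the beam about 1 mm off the patch centre, and the joints were still.
- **Laying down:** I set it flat on the cork sheet and let go. The gripper is about 200 mm above it, touching nothing.

**Last checks:**
- The thermometer's middle is at about (529, -46) and the mat centre at about (529, -54), so it lies roughly 8 mm off centre.
- The mug, bait cup, sinkers, screwdriver, spool and jar show no change in the scene camera.
- Nothing approached the mould closer than about 100 mm by my measurements.

**What disagreed or stayed indirect:**
- **Finger opening:** it read about 34 mm with the trigger squeezed, where 38 was expected. The nose (38 mm) also read low, at 36–38. I took the trigger as fully in from the close picture and the grip force, not from a direct reading.
- **Seat in the grip:** my first estimate was about 5 mm and 2° off. I corrected it from the wrist view before aiming. The scene camera agreed on the turn, but its lens position still differed by about 3 mm along the barrel.
- **Patch height:** it measured 103 mm against the stated 101, and I aimed for 102.

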